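# Sort the bench leftovers into their trays

### The arm

A 6-joint arm with a two-finger parallel gripper is mounted at the origin on a cart in front of the work surface, level with it; the furniture and walls round the work are solid. World frame = base frame: x ahead of the robot, y to its left, z up, the work surface at z = 0. Lengths are in m, angles in rad, forces in N, time in s.
With the tool pointing down it reaches from about 0.25 to 0.775 m from the base axis. Payload 4 kg.
Tool frame: the origin (TCP) lies midway between the tips of the shut fingers; the grasp point (between the pads) lies 19 mm behind it (robot.grasp_offset is the distance from the TCP to the grasp point, in m); z points along the fingers, y is the direction in which the jaws open and shut (so a half turn about z gives the same grasp; the last joint's range is limited). The gripper opens to 94 mm and grips with 3 to 60 N. Pads are 16 mm wide; open, the fingers measure 119 mm over their backs; the gripper's body (75 mm by 177 mm) begins 78 mm behind the grasp point.
Start: joints at [1.163, 0.087, 1.371, -0, 1.684, -0.103], TCP at [0.165, 0.525, 0.206] pointing down, gripper open.
Joint ranges: [-3.1, 3.1], [-0.76, 2.03], [0.27, 2.55], [-1.08, 4.22], [0.17, 2.65], [-2.57, 2.57]. Speed limits (rad/s): [2.79, 2.79, 3.14, 3.14, 3.14, 3.14].

### API

Orientations are given as [roll, pitch, yaw] about the fixed x, y, z axes, in that order (R = Rz(yaw) Ry(pitch) Rx(roll)).
In Python, from bench import status, viewer, order, robot gives the robot as it stands. The module is installed in compiled form; this text tells all that it offers.
- The arm moves only by the tool move_arm, never from a script. Its argument "targets" is a list of rows, each a list of 3 entries, a list of its own where there are three numbers: the shift along the tool's x, y, z in mm, then the turn, a rotation vector about the tool's x, y, z in degrees, then the opening, from -1 (shut) to 1 (fully open). A call has 1 to 20 rows; each row is the pose to reach, as a shift and turn from the pose commanded when the call began, along the tool's axes at that moment; what a row does not reach only later rows make up. A row lasts 1/8 s, in which the tool goes at most 62.5 mm and 10.7 degrees, less where a joint would pass 70% of its speed; a pose out of reach is approached as far as the arm can. A call with a gripper value outside its range is refused whole. The fingers move at their own pace and stop on an object; the grip force is fixed at half the most. Time passes only in rows, so rows that repeat a pose let the fingers close. It gives the time, the measured TCP pose, the force and the opening at its end, in the units of the state.
- status.get_obs(): the state, without advancing time (a new reading comes with each control period).
- viewer.snapshot(name): name is "scene" or "side" or "wrist"; returns the picture (480x640x3 uint8, red, green, blue); there is no depth.
- viewer.camera_model(name): a dict with "K" (3x3 intrinsics, pixels), "xyz" and "attitude" of the camera in the world; the wrist camera has in their place "T_tool_cam" (4x4, takes a point from camera to tool coordinates, whose origin is the TCP and whose axes are the flange's). Camera axes: x right, y up, looking along -z (the intrinsics and any distortion apply to the point x, -y, -z); pixel columns grow to the right and rows downward; lengths in m; the calibration is good to about 2 mm. A picture is of the moment at which its call begins: read the wrist's pose just before it. camera_model takes no time and is no camera call.
- order.close_job(): hands the job in, once; it reports no verdict.
The state is a dict: "time": time; "joint_positions": joint angles; "qvel": joint speeds; "joint_torque": joint torques, N m; "tool_pos": TCP position; "ee_rot": TCP orientation; "wrist_force": force on the tool from outside, world axes, zero at the start; "wrist_torque": the same for the moment, N m; "width": finger opening in m.
Only numpy, scipy, OpenCV 4.12 (cv2) and the standard library are available. Lean on these libraries where they do the work, as an engineer would, in place of code of your own. Each camera call takes 0.05 s, during which the arm holds its last target. There are 200 camera calls.

### The job

Tidy up the bench by sorting the leftovers into the three coloured trays: the white stir bar lying in the blue tray, the two red-capped white bottles standing upright side by side in the green tray, and the loose orange screw cap lying flat in the yellow tray, everything fully inside on the tray's floor. Never tip a bottle over on the way, and leave the tape roll and the petri dish where they are.

Things in the scene. Friction and masses are not known exactly. Their poses are not given: they have to be found in the camera images.
- big_bottle_center (a point): The larger white bottle with a red screw cap, round, body 48 mm in diameter, 87 mm high, standing on the bench; the cap is the top 17 mm, 40 mm in diameter, fixed. 0.1 to 0.2 kg. This point is its centre, 43.5 mm above its underside; z up along the bottle.
- small_bottle_center (a point): The smaller white bottle with a red screw cap, round, body 34 mm in diameter, 80 mm high, standing on the bench; the cap is the top 16 mm, 21 mm in diameter, fixed. 0.04 to 0.09 kg. This point is its centre, 40 mm above its underside; z up along the bottle.
- stir_bar_center (a point): White plastic magnetic stir bar (it does not attract anything here), 38 mm long, 10 mm thick, lying on the bench. This point is its centre, 5 mm above what it lies on; y runs along the bar, z up.
- orange_cap_center (a point): Loose orange screw cap, a round ribbed disc 31 mm in diameter and 22 mm high (32 mm over the ribs), solid, lying flat on the bench. This point is its centre, 11 mm above what it lies on; z up along its axis.
- blue_tray_floor (a point): Low blue plastic tray, fixed, 138 x 94 mm outside, 130 x 86 mm inside (x is its long direction, y its short one, z up); floor 4 mm thick, rim 15 mm above the bench, so 11 mm above the tray's floor. The three trays differ only in colour and lie in a row with their long sides facing, leading away from the robot, not always in the same order. This point is the centre of the upper face of its floor, 4 mm above the bench.
- green_tray_floor (a point): Low green plastic tray, fixed, 138 x 94 mm outside, 130 x 86 mm inside (x is its long direction, y its short one, z up); floor 4 mm thick, rim 15 mm above the bench, so 11 mm above the tray's floor. The three trays differ only in colour and lie in a row with their long sides facing, leading away from the robot, not always in the same order. This point is the centre of the upper face of its floor, 4 mm above the bench.
- yellow_tray_floor (a point): Low yellow plastic tray, fixed, 138 x 94 mm outside, 130 x 86 mm inside (x is its long direction, y its short one, z up); floor 4 mm thick, rim 15 mm above the bench, so 11 mm above the tray's floor. The three trays differ only in colour and lie in a row with their long sides facing, leading away from the robot, not always in the same order. This point is the centre of the upper face of its floor, 4 mm above the bench.
- oven_corner (a point): Fixed obstacle: near left top corner of a drying oven, a box 0.43 m high behind the row of loose things. Its front runs from below this point to 90 mm farther off and 400 mm to the right; its door handle juts out 20 to 60 mm beyond this corner, 25 to 80 mm to its left, 0.19 to 0.33 m above the bench. Carry things past it near the robot. Right of y = -0.27 the bench steps up 0.18 m.
- tape_roll: Bystander: roll of brown adhesive tape, 96 mm in diameter, 25 mm high, loose, lying flat; origin at the centre of its underside. Leave it alone.
- petri_dish: Bystander: closed round petri dish with a red filling, 91 mm in diameter, 16 mm high, loose; origin at the centre of its underside. Leave it alone.

How it is judged:
By the outcome, as a careful person would: the job done as asked, in the order asked, and still so for the second after the job is handed in, with the robot touching nothing.
It also fails if it takes over 120 s, if anything falls off the work surface, if the arm or the gripper's body presses on something with over 40 N, if the wrist force passes 120 N, or if a joint passes its speed limit or range.

## Working session

There is one attempt and no reset: what is moved stays moved. The work goes in short steps, Python scripts to look and compute and a tool call to move; the robot and the scene stay as the last step left them, time stands still between calls to the robot, and variables do not carry over. Pictures are saved under pics/ and viewed, about 12 in all and at most 16, crops included, and the job is handed in when it is done.

Besides the shell and the picture viewer there is one more tool, called after "Request:" by a JSON object that holds its "op" and its "data". move_arm: Moves the arm, as the interface text tells. Its arguments: {"type":"object","properties":{"targets":{"type":"array"}},"required":["targets"]}

```bash
mkdir -p pics
python3 - <<'E'
from bench import status, viewer, order, robot
import cv2, numpy as np
np.set_printoptions(precision=4,suppress=True)
o=status.get_obs(); print({k:np.round(v,4) for k,v in o.items()}); print(robot.grasp_offset)
for n in ("scene","side","wrist"):
    im=viewer.snapshot(n); cv2.imwrite(f"pics/{n}0.png",im[:,:,::-1]); print(n,viewer.camera_model(n))
E
```

```text
{'time': np.float64(0.0), 'joint_positions': array([ 1.1629,  0.088 ,  1.3722,  0.    ,  1.6836, -0.1031]), 'qvel': array([-0.0004,  0.0001,  0.0004,  0.    , -0.0008,  0.002 ]), 'joint_torque': array([  0.0014, -34.0202, -30.2418,   0.0717,   0.0333,  -0.0002]), 'tool_pos': array([0.1648, 0.5242, 0.2043]), 'ee_rot': array([-3.1395, -0.0002,  2.8368]), 'wrist_force': array([ 0.7209, -0.3139, -0.0053]), 'wrist_torque': array([-0.0046,  0.0111,  0.0395]), 'width': np.float64(0.0939)}
0.0188
scene {'K': array([[481.9642,   0.    , 321.5988],
       [  0.    , 481.9642, 239.2502],
       [  0.    ,   0.    ,   1.    ]]), 'xyz': array([-0.3465, -0.5939,  1.1507]), 'attitude': array([ 0.8778, -0.0143, -0.7662])}
side {'K': array([[550.9583,   0.    , 319.1468],
       [  0.    , 550.9583, 242.4386],
       [  0.    ,   0.    ,   1.    ]]), 'xyz': array([ 0.4328, -0.8219,  1.098 ]), 'attitude': array([0.8677, 0.017 , 0.0134])}
wrist {'K': array([[388.5686,   0.    , 324.0828],
       [  0.    , 388.5686, 242.417 ],
       [  0.    ,   0.    ,   1.    ]]), 'T_tool_cam': array([[ 0.0007,  0.9601,  0.2798,  0.0812],
       [ 1.    , -0.0005, -0.0005, -0.0004],
       [-0.0004,  0.2798, -0.9601, -0.179 ],
       [ 0.    ,  0.    ,  0.    ,  1.    ]])}
```

View pics/scene0.png

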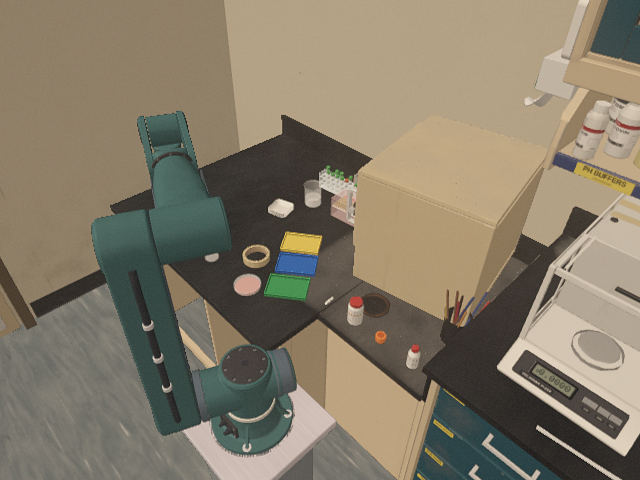

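View pics/side0.png

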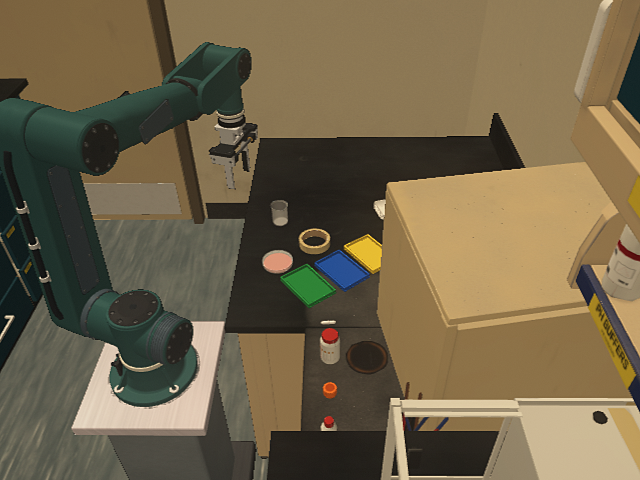

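The scene view shows the yellow, blue and green trays at about (301,243), (297,264) and (288,287). The big bottle is at (356,311), the cap at (381,338), the small bottle at (413,357) and the stir bar at (328,300). I'll enlarge that area for closer pixel readings.

```bash
cat > h.py <<'E'
from bench import status, viewer, order, robot
import cv2, numpy as np
from scipy.spatial.transform import Rotation as R
np.set_printoptions(precision=4,suppress=True)
def cam(n,obs=None):
    m=viewer.camera_model(n)
    if n!="wrist": T=(R.from_euler('xyz',m['attitude']).as_matrix(),np.array(m['xyz']))
    else:
        o=obs or status.get_obs(); Rt=R.from_euler('xyz',o['ee_rot']).as_matrix(); C=m['T_tool_cam']
        T=(Rt@C[:3,:3],Rt@C[:3,3]+o['tool_pos'])
    return m['K'],*T
def pix2(c,u,v,z):
    K,Rm,t=c; d=Rm@np.array([(u-K[0,2])/K[0,0],-(v-K[1,2])/K[1,1],-1]); return t+d*(z-t[2])/d[2]
def proj(c,p):
    K,Rm,t=c; q=Rm.T@(np.array(p)-t); return K[0,2]-K[0,0]*q[0]/q[2],K[1,2]+K[1,1]*q[1]/q[2]
def shot(n,f):
    o=status.get_obs(); im=viewer.snapshot(n); cv2.imwrite(f"pics/{f}.png",im[:,:,::-1]); return cam(n,o),im
def shift(target,yaw):
    """tool-frame shift (mm) and turn (deg rotvec) from current pose to target TCP pointing down with yaw"""
    o=status.get_obs(); A=R.from_euler('xyz',o['ee_rot']); B=R.from_euler('xyz',[np.pi,0,yaw])
    return np.round(A.inv().apply(np.array(target)-o['tool_pos'])*1000,1),np.round((A.inv()*B).as_rotvec(degrees=True),1)
E
python3 - <<'E'
from h import *
im=cv2.imread("pics/scene0.png")[225:375,230:430]; cv2.imwrite("pics/sc_crop.png",cv2.resize(im,(800,600),interpolation=cv2.INTER_CUBIC))
c=cam("scene"); s=cam("side")
for n,cc,u,v,z in [("big top",c,356,300,.087),("small top",c,414,347,.08),("cap",c,381,335,.022),("bar",c,328,300,.005),("green",c,288,287,.004),("blue",c,297,264,.004),("yellow",c,301,243,.004),("oven",c,357,166,.43),
 ("s big",s,330,333,.087),("s cap",s,330,389,.011),("s bar",s,328,322,.005),("s green",s,308,285,.004),("s blue",s,342,269,.004)]: print(n,pix2(cc,u,v,z))
E
```

```text
big top [0.4305 0.0425 0.087 ]
small top [ 0.4234 -0.1824  0.08  ]
cap [ 0.4287 -0.0657  0.022 ]
bar [0.4243 0.1535 0.005 ]
green [0.3691 0.287  0.004 ]
blue [0.4658 0.3508 0.004 ]
yellow [0.5525 0.4261 0.004 ]
oven [0.5657 0.1925 0.43  ]
s big [0.4299 0.0378 0.087 ]
s cap [ 0.4294 -0.066   0.011 ]
s bar [0.4244 0.1448 0.005 ]
s green [0.368  0.2835 0.004 ]
s blue [0.4648 0.3489 0.004 ]
```

View pics/sc_crop.png

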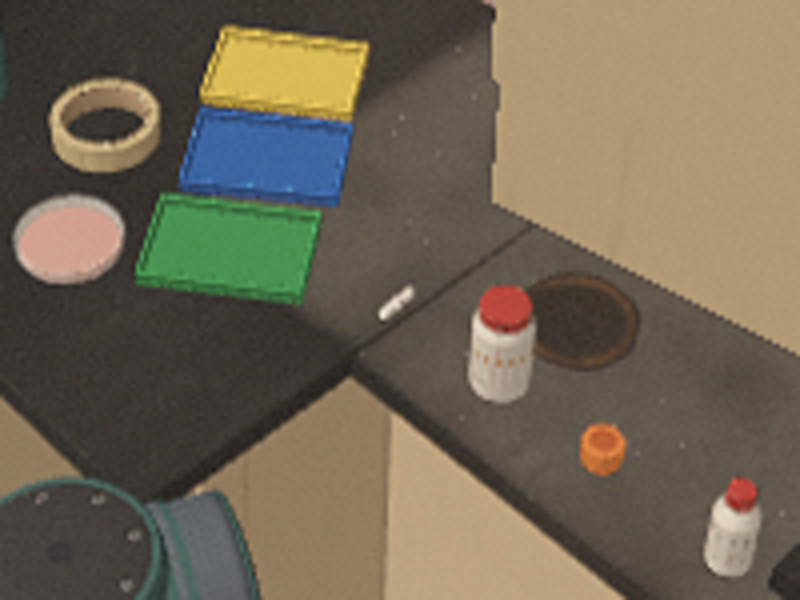

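The crop shows the bar's ends at (382,316) and (411,290), the big cap top at (505,303), the orange cap at (603,437) and the small cap top at (741,489). Next I'll fit the trays and plan.

Run:
```python
from h import *
c=cam("scene"); s=cam("side")
f=lambda u,v:(230+u/4,225+v/4)
a,b=[pix2(c,*f(*p),.005) for p in ((382,316),(411,290))]; print("bar ends",a,b,(a+b)/2,np.arctan2(*(b-a)[1::-1]))
print("big",pix2(c,*f(506,303),.087),"cap",pix2(c,*f(603,437),.022),"small",pix2(c,*f(742,488),.08))
for n,fn in (("scene","scene0"),("side","side0")):
  im=cv2.imread(f"pics/{fn}.png"); hsv=cv2.cvtColor(im,cv2.COLOR_BGR2HSV)
  for col,lo,hi in (("green",50,80),("blue",100,120),("yellow",20,30)):
    m=cv2.inRange(hsv,(lo,110,60),(hi,255,255)); _,L,st,_=cv2.connectedComponentsWithStats(m)
    l=[i for i in range(1,len(st)) if 200<st[i,2]*st[i,3]<5000 and st[i,0]>240 and st[i,1]<310]
    if not l: print(n,col,"none"); continue
    l=max(l,key=lambda i:st[i,4])
    v,u=np.where(L==l); pts=np.array([pix2(cam(n),x,y,.013)[:2] for x,y in zip(u,v)],np.float32)
    r=cv2.minAreaRect(pts); print(n,col,r,"\n",cv2.boxPoints(r))
```

```text
bar ends [0.4062 0.1466 0.005 ] [0.4433 0.1509 0.005 ] [0.4248 0.1487 0.005 ] 0.11467052288710063
big [0.4294 0.0394 0.087 ] cap [ 0.4303 -0.0633  0.022 ] small [ 0.4264 -0.1853  0.08  ]
scene green ((0.36327528953552246, 0.2854647636413574), (0.10697399824857712, 0.1387939155101776), 37.53718185424805) 
 [[0.2786 0.3079]
 [0.3631 0.1978]
 [0.448  0.263 ]
 [0.3634 0.3731]]
scene blue ((0.4598552882671356, 0.34802335500717163), (0.11184237897396088, 0.1401875913143158), 38.854976654052734) 
 [[0.3723 0.3675]
 [0.4603 0.2584]
 [0.5474 0.3285]
 [0.4594 0.4377]]
scene yellow ((0.5471097826957703, 0.42050713300704956), (0.11526868492364883, 0.14237597584724426), 36.52824020385742) 
 [[0.4584 0.4434]
 [0.5432 0.329 ]
 [0.6358 0.3976]
 [0.5511 0.512 ]]Traceback (most recent call last):
  File "<stdin>", line 13, in <module>
  File "h.py", line 6, in cam
    m=viewer.camera_model(n)
ValueError: time passes only in moves, steps and waits
```

Run:
```python
from h import *
print(shift([.425,.149,.15],3.256))
```

```text
(array([-360.8, -279.8,   55. ]), array([ -0.1,  -0. , -24. ]))
```

Request:
{"op": "move_arm", "data": {"targets": [[[-90,-70,14],[0,0,-6],1],[[-180,-140,28],[0,0,-12],1],[[-270,-210,41],[0,0,-18],1],[[-361,-280,55],[0,0,-24],1],[[-361,-280,55],[0,0,-24],1],[[-361,-280,55],[0,0,-24],1],[[-361,-280,55],[0,0,-24],1],[[-361,-280,55],[0,0,-24],1],[[-361,-280,55],[0,0,-24],1],[[-361,-280,55],[0,0,-24],1],[[-361,-280,55],[0,0,-24],1]]}}

```text
time: 1.52
tool_pos: [0.4249, 0.1503, 0.1507]
ee_rot: [3.141, 0.0, -3.026]
wrist_force: [0.7, 0.1, 0.5]
width: 0.0941
```

Run:
```python
from h import *
c,im=shot("wrist","w1"); print(status.get_obs()['tool_pos'],status.get_obs()['ee_rot']); print(proj(c,[.425,.149,.005]))
```

```text
[0.4249 0.1503 0.1507] [ 3.1412  0.0004 -3.0254]
(np.float64(322.97172628274876), np.float64(227.5071312893294))
```

View pics/w1.png

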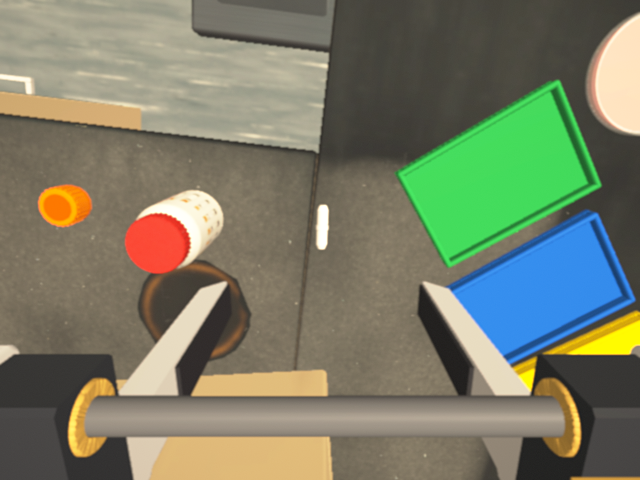

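The wrist view shows the bar at (322,227) with ends (323,206) and (321,248). The green outer corners are (397,174), (557,82), (600,185) and (451,265). The big cap top is at (158,243) and the orange cap top at about (63,207).

Run:
```python
from h import *
c=cam("wrist")
P=lambda u,v,z:pix2(c,u,v,z)
a,b=P(321,248,.005),P(323,206,.005); print("bar",(a+b)/2,np.linalg.norm(a-b),np.degrees(np.arctan2(*(a-b)[1::-1])))
g=np.array([P(u,v,.015) for u,v in((397,174),(557,82),(600,185),(451,265))]); print(g,g.mean(0)); e=g[1]-g[0]; print(np.degrees(np.arctan2(e[1],e[0])),np.linalg.norm(e),np.linalg.norm(g[3]-g[0]))
bb=np.array([P(597,213,.015),P(634,302,.015)]); print("blue left side",bb, bb.mean(0))
print("big",P(158,243,.087),"cap",P(63,207,.022))
print(shift([.425,.149,.002],3.256))
```

```text
bar [0.425  0.1481 0.005 ] 0.03726617812169939 3.958539793155123
[[0.3717 0.2026 0.015 ]
 [0.2899 0.3107 0.015 ]
 [0.3613 0.3672 0.015 ]
 [0.4427 0.2617 0.015 ]] [0.3664 0.2855 0.015 ]
127.11092449341817 0.13557012019809214 0.09238140758568407
blue left side [[0.3839 0.372  0.015 ]
 [0.4579 0.4295 0.015 ]] [0.4209 0.4008 0.015 ]
big [0.4274 0.0413 0.087 ] cap [ 0.4282 -0.0608  0.022 ]
(array([  0.1,  -1.3, 148.7]), array([0. , 0. , 0.1]))
```

Request:
{"op": "move_arm", "data": {"targets": [[[0,-2,40],[0,0,3],0.3],[[0,-2,90],[0,0,3],-0.3],[[0,-2,125],[0,0,3],-0.4],[[0,-2,140],[0,0,3],-0.4],[[0,-2,147],[0,0,3],-0.4],[[0,-2,147],[0,0,3],-0.4],[[0,-2,147],[0,0,3],-1],[[0,-2,147],[0,0,3],-1],[[0,-2,147],[0,0,3],-1],[[0,-2,147],[0,0,3],-1],[[0,-2,147],[0,0,3],-1],[[0,-2,147],[0,0,3],-1],[[0,-2,107],[0,0,3],-1],[[0,-2,60],[0,0,3],-1],[[0,-2,40],[0,0,3],-1],[[0,-2,40],[0,0,3],-1]]}}

```text
time: 3.58
tool_pos: [0.4266, 0.1475, 0.1117]
ee_rot: [3.141, 0.003, -3.08]
wrist_force: [0.2, -0.1, -0.8]
width: 0.0096
```

Run:
```python
from h import *
d=np.array([np.cos(np.radians(127.1)),np.sin(np.radians(127.1))]); bl=np.array([.4625,.346])
p=bl+.03*d; print(p); print(shift([*p,.11],np.radians(127.1)))
```

```text
[0.4444 0.3699]
(array([-31.5, 220.9,   1.9]), array([ 0.1,  0.2, 56.4]))
```

Request:
{"op": "move_arm", "data": {"targets": [[[30,30,0],[0,0,9],-1],[[50,75,0],[0,0,18],-1],[[50,120,0],[0,0,28],-1],[[30,165,0],[0,0,38],-1],[[0,200,0],[0,0,47],-1],[[-20,215,0],[0,0,56.4],-1],[[-31.5,221,0],[0,0,56.4],-1],[[-31.5,221,20],[0,0,56.4],-1],[[-31.5,221,40],[0,0,56.4],-1],[[-31.5,221,40],[0,0,56.4],-1]]}}

```text
time: 4.82
tool_pos: [0.4415, 0.3679, 0.0673]
ee_rot: [-3.135, -0.0, 2.221]
wrist_force: [0.8, 0.2, -0.1]
width: 0.0099
```

Run:
```python
from h import *
c,im=shot("wrist","w2"); print(shift([.4444,.3699,.009],np.radians(127.1)))
```

```text
(array([-0.2,  2.6, 60. ]), array([-0.2, -0. ,  0.1]))
```

View pics/w2.png

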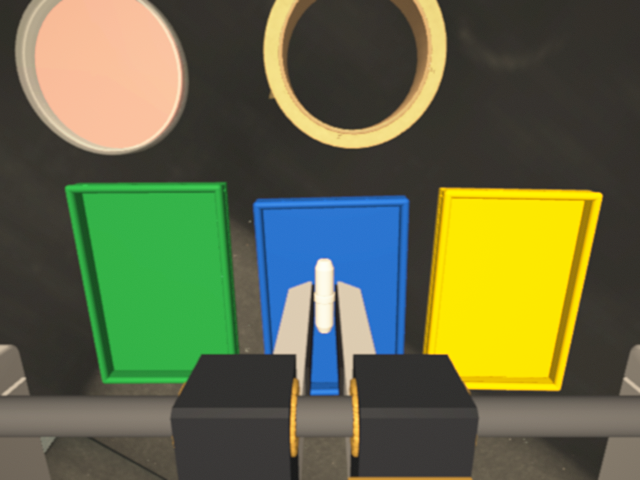

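The bar is held over the blue tray, at (324,297). The yellow tray's corners are (442,188), (600,193), (562,389) and (425,387). Now I lower it and release.

Run:
```python
from h import *
c=cam("wrist")
for n,q in(("yellow",((442,188),(600,193),(562,389),(425,387))),("green",((68,186),(227,183),(237,380),(103,384)))):
  g=np.array([pix2(c,u,v,.015) for u,v in q]); e=g[1]-g[0]; print(n,g.mean(0),np.degrees(np.arctan2(e[1],e[0])),np.linalg.norm(e))
```

```text
yellow [0.5507 0.4215 0.015 ] 35.46082273901909 0.09508928910824144
green [0.3691 0.2883 0.015 ] 38.34459439447992 0.09570406524716042
```

Request:
{"op": "move_arm", "data": {"targets": [[[0,3,25],[0,0,0],-1],[[0,3,45],[0,0,0],-1],[[0,3,54],[0,0,0],-1],[[0,3,59],[0,0,0],-1],[[0,3,59],[0,0,0],-1],[[0,3,59],[0,0,0],-1],[[0,3,59],[0,0,0],-0.7],[[0,3,59],[0,0,0],-0.5],[[0,3,59],[0,0,0],-0.4],[[0,3,59],[0,0,0],-0.4],[[0,3,40],[0,0,0],-0.4],[[0,3,0],[0,0,0],-0.4],[[0,3,-50],[0,0,0],-0.4],[[0,3,-90],[0,0,0],-0.4],[[0,3,-90],[0,0,0],-0.4]]}}

```text
time: 6.75
tool_pos: [0.4482, 0.3732, 0.167]
ee_rot: [3.13, 0.0, 2.219]
wrist_force: [0.3, -0.1, -0.1]
width: 0.0281
```

Run:
```python
from h import *
c,im=shot("wrist","w3"); print(status.get_obs()['tool_pos']); print(shift([.34,.15,.20],np.radians(90)),shift([.4285,.0405,.20],np.radians(90)))
```

```text
[0.4469 0.3723 0.1637]
(array([-112.7, -219.2,  -37.5]), array([ 0.3, -0.1, 37.1])) (array([-253.4, -214.8,  -37.5]), array([ 0.3, -0.1, 37.1]))
```

View pics/w3.png

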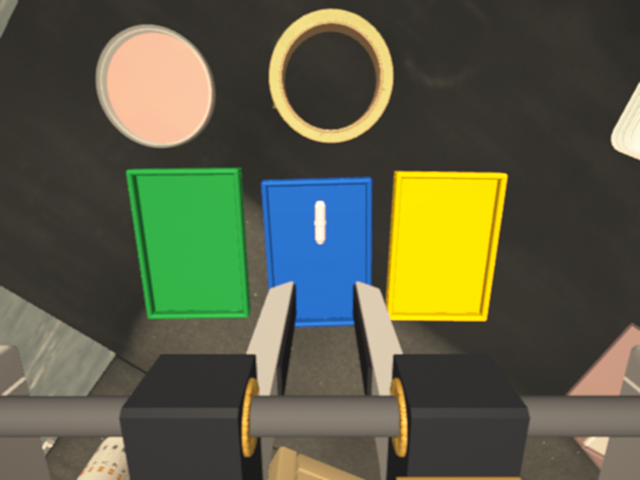

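The bar lies in the blue tray at (320,222), well inside it. Next is the big bottle.

Request:
{"op": "move_arm", "data": {"targets": [[[20,-50,0],[0,0,0],0.5],[[44,-92,-20],[0,0,0],1],[[0,-130,-37],[0,0,9],1],[[-57,-170,-37],[0,0,18],1],[[-113,-219,-37],[0,0,27],1],[[-180,-217,-37],[0,0,37],1],[[-230,-215,-37],[0,0,37],1],[[-253,-215,-37],[0,0,37],1],[[-253,-215,-37],[0,0,37],1],[[-253,-215,-37],[0,0,37],1],[[-253,-215,-37],[0,0,37],1]]}}

```text
time: 8.18
tool_pos: [0.4264, 0.0412, 0.1971]
ee_rot: [-3.141, -0.0, 1.575]
wrist_force: [-0.3, 0.4, 1.4]
width: 0.0939
```

Run:
```python
from h import *
c,im=shot("wrist","w4"); print(status.get_obs()['tool_pos'],status.get_obs()['ee_rot']); print(proj(c,[.4285,.0405,.087]))
```

```text
[0.4265 0.0412 0.1974] [-3.1414 -0.0003  1.5752]
(np.float64(326.31343902931906), np.float64(239.64237486793627))
```

View pics/w4.png

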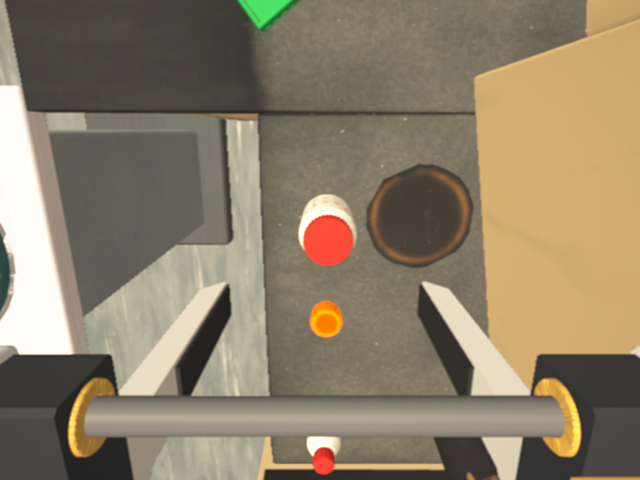

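The big cap's top is at (328,240), which matches the prediction of (326,240). The orange cap top is at (326,323) and the small cap top at (323,462).

Run:
```python
from h import *
c=cam("wrist"); print("cap",pix2(c,326,323,.022),"small",pix2(c,323,462,.08),"big",pix2(c,328,240,.087))
```

```text
cap [ 0.4294 -0.0656  0.022 ] small [ 0.4271 -0.1813  0.08  ] big [0.43   0.0401 0.087 ]
```

Request:
{"op": "move_arm", "data": {"targets": [[[0,2,50],[0,0,0],1],[[0,2,100],[0,0,0],1],[[0,2,140],[0,0,0],1],[[0,2,165],[0,0,0],1],[[0,2,176],[0,0,0],1],[[0,2,176],[0,0,0],1],[[0,2,176],[0,0,0],0.3],[[0,2,176],[0,0,0],0.1],[[0,2,176],[0,0,0],0.0],[[0,2,176],[0,0,0],-0.5],[[0,2,176],[0,0,0],-1],[[0,2,176],[0,0,0],-1],[[0,2,176],[0,0,0],-1],[[0,2,176],[0,0,0],-1],[[0,2,166],[0,0,0],-1],[[0,2,146],[0,0,0],-1],[[0,2,126],[0,0,0],-1],[[0,2,116],[0,0,0],-1],[[0,2,116],[0,0,0],-1]]}}

```text
time: 10.6
tool_pos: [0.4297, 0.0401, 0.0822]
ee_rot: [3.14, -0.0, 1.573]
wrist_force: [-1.0, -0.1, -1.1]
width: 0.0471
```

Run:
```python
from h import *
a=np.radians(127.1); d=np.array([np.cos(a),np.sin(a)]); g=np.array([.367,.286])
p=g+.03*d; print(p,shift([*p,.08],a), shift([*(g-.035*d),.08],a))
```

```text
[0.3489 0.3099] (array([270. , -80.1,   2.1]), array([  0.1,   0. , -37. ])) (array([218.1, -41.1,   2.1]), array([  0.1,   0. , -37. ]))
```

Request:
{"op": "move_arm", "data": {"targets": [[[15,-15,0],[0,0,-2],-1],[[45,-40,0],[0,0,-7],-1],[[85,-65,0],[0,0,-12],-1],[[130,-80,0],[0,0,-18],-1],[[175,-80,0],[0,0,-24],-1],[[215,-80,0],[0,0,-30],-1],[[245,-80,0],[0,0,-34],-1],[[262,-80,0],[0,0,-36],-1],[[270,-80,0],[0,0,-37],-1],[[270,-80,0],[0,0,-37],-1],[[270,-80,0],[0,0,-37],-1]]}}

```text
time: 11.98
tool_pos: [0.3485, 0.3091, 0.0814]
ee_rot: [-3.141, 0.0, 2.218]
wrist_force: [-0.4, -0.3, -1.3]
width: 0.0473
```

Run:
```python
from h import *
c,im=shot("wrist","w5"); o=status.get_obs();print(o['tool_pos'],o['ee_rot'],o['wrist_force']); print(shift([.349,.310,.026],np.radians(127.1)))
```

```text
[0.3486 0.3091 0.0815] [-3.1414  0.0002  2.2176] [ 0.5912 -0.5339 -1.5577]
(array([ 0.5,  0.9, 55.5]), array([-0.,  0., -0.]))
```

View pics/w5.png

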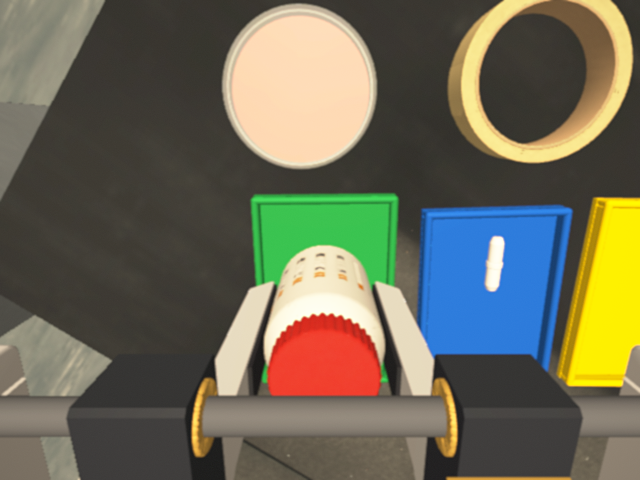

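The big bottle is held and centred over the green tray, with its sides at x 265–385 and the tray at 252–398. Now I lower it and release.

Request:
{"op": "move_arm", "data": {"targets": [[[0,1,20],[0,0,0],-1],[[0,1,36],[0,0,0],-1],[[0,1,47],[0,0,0],-1],[[0,1,53],[0,0,0],-1],[[0,1,56],[0,0,0],-1],[[0,1,56],[0,0,0],-1],[[0,1,56],[0,0,0],-1]]}}

```text
time: 12.9
tool_pos: [0.3496, 0.3108, 0.0259]
ee_rot: [3.14, -0.0, 2.219]
wrist_force: [0.0, -0.3, -1.3]
width: 0.0469
```

Request:
{"op": "move_arm", "data": {"targets": [[[0,0,0],[0,0,0],0.1],[[0,0,0],[0,0,0],0.2],[[0,0,0],[0,0,0],0.4],[[0,0,0],[0,0,0],0.4],[[0,0,0],[0,0,0],0.4],[[0,0,-20],[0,0,0],0.4],[[0,0,-60],[0,0,0],0.4],[[0,0,-115],[0,0,0],0.4],[[0,0,-175],[0,0,0],0.4],[[0,0,-175],[0,0,0],0.4],[[0,0,-175],[0,0,0],0.4]]}}

```text
time: 14.28
tool_pos: [0.3492, 0.3104, 0.2]
ee_rot: [-3.141, -0.0, 2.219]
wrist_force: [0.6, 0.3, -0.5]
width: 0.0656
```

Run:
```python
from h import *
c,im=shot("wrist","w6"); o=status.get_obs();print(o['tool_pos'],o['ee_rot']); print(shift([.427,-.13,.20],np.radians(90)))
```

```text
[0.3486 0.31   0.1989] [-3.1388 -0.0001  2.2189]
(array([-398.1, -203.1,   -0.6]), array([-0.2,  0. , 37.1]))
```

View pics/w6.png

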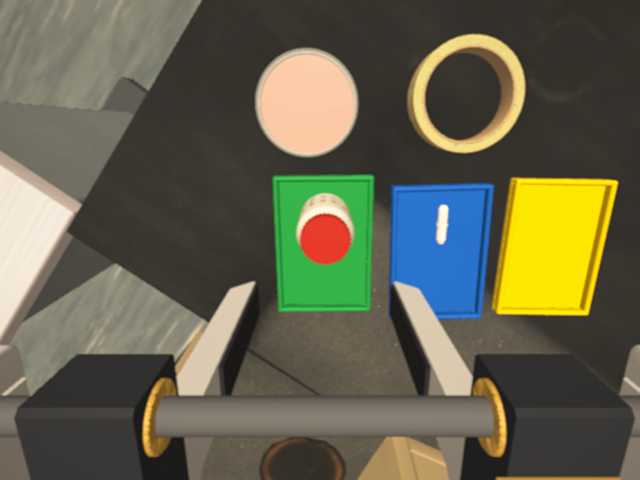

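The big bottle stands upright in the green tray. Next is the small bottle.

Request:
{"op": "move_arm", "data": {"targets": [[[-50,-30,0],[0,0,5],0.7],[[-100,-60,0],[0,0,10],1],[[-150,-85,0],[0,0,15],1],[[-200,-110,0],[0,0,20],1],[[-250,-140,0],[0,0,26],1],[[-300,-165,0],[0,0,32],1],[[-350,-190,0],[0,0,37],1],[[-400,-215,0],[0,0,37],1],[[-440,-235,0],[0,0,37],1],[[-440,-235,0],[0,0,37],1],[[-440,-235,0],[0,0,37],1],[[-440,-235,0],[0,0,37],1]]}}

```text
time: 15.82
tool_pos: [0.4273, -0.1808, 0.1999]
ee_rot: [-3.141, -0.001, 1.575]
wrist_force: [0.7, 0.3, 0.4]
width: 0.0939
```

Run:
```python
from h import *
c,im=shot("wrist","w7"); o=status.get_obs();print(o['tool_pos'],o['ee_rot'],o['wrist_force']); print(proj(c,[.427,-.183,.08]))
```

```text
[ 0.4275 -0.1808  0.2002] [-3.1413 -0.0005  1.575 ] [-0.86    0.3631  0.4087]
(np.float64(323.2529304742804), np.float64(238.25514956509988))
```

View pics/w7.png

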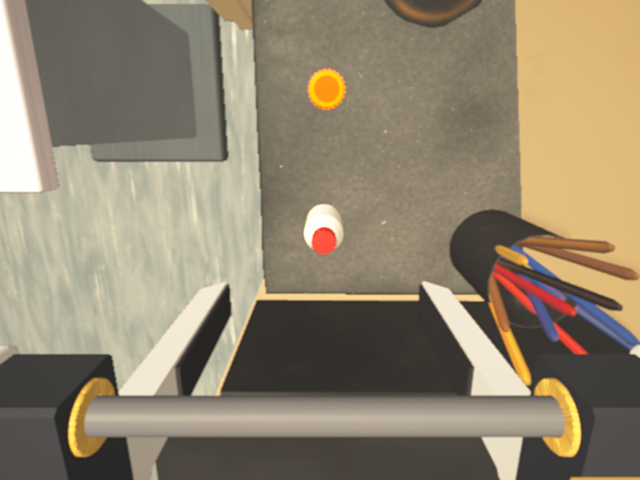

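The small cap's top is at (323,240), against a prediction of (323,238). A pen cup stands near (480,250), so I'll check its clearance first.

Run:
```python
from h import *
w=cam("wrist");c=cam("scene")
for z in(0,.05,.1,.15,.2,.28): print(z,"cupleft wrist",pix2(w,452,250,z),"leftmost pen scene",pix2(c,445,292,z),"pentip wrist",pix2(w,527,380,z))
print(pix2(w,323,240,.08))
im=cv2.imread("pics/scene0.png")[270:390,380:540]; cv2.imwrite("pics/sc_crop2.png",cv2.resize(im,(800,600),interpolation=cv2.INTER_CUBIC))
```

```text
0 cupleft wrist [ 0.5587 -0.2174  0.    ] leftmost pen scene [ 0.7365 -0.0831  0.    ] pentip wrist [ 0.6586 -0.3711  0.    ]
0.05 cupleft wrist [ 0.5415 -0.2019  0.05  ] leftmost pen scene [ 0.6894 -0.1053  0.05  ] pentip wrist [ 0.6281 -0.3353  0.05  ]
0.1 cupleft wrist [ 0.5242 -0.1863  0.1   ] leftmost pen scene [ 0.6424 -0.1275  0.1   ] pentip wrist [ 0.5977 -0.2995  0.1   ]
0.15 cupleft wrist [ 0.5069 -0.1708  0.15  ] leftmost pen scene [ 0.5953 -0.1497  0.15  ] pentip wrist [ 0.5672 -0.2637  0.15  ]
0.2 cupleft wrist [ 0.4896 -0.1553  0.2   ] leftmost pen scene [ 0.5483 -0.1719  0.2   ] pentip wrist [ 0.5368 -0.2279  0.2   ]
0.28 cupleft wrist [ 0.462  -0.1305  0.28  ] leftmost pen scene [ 0.473  -0.2074  0.28  ] pentip wrist [ 0.4881 -0.1707  0.28  ]
[ 0.427  -0.1847  0.08  ]
```

View pics/sc_crop2.png

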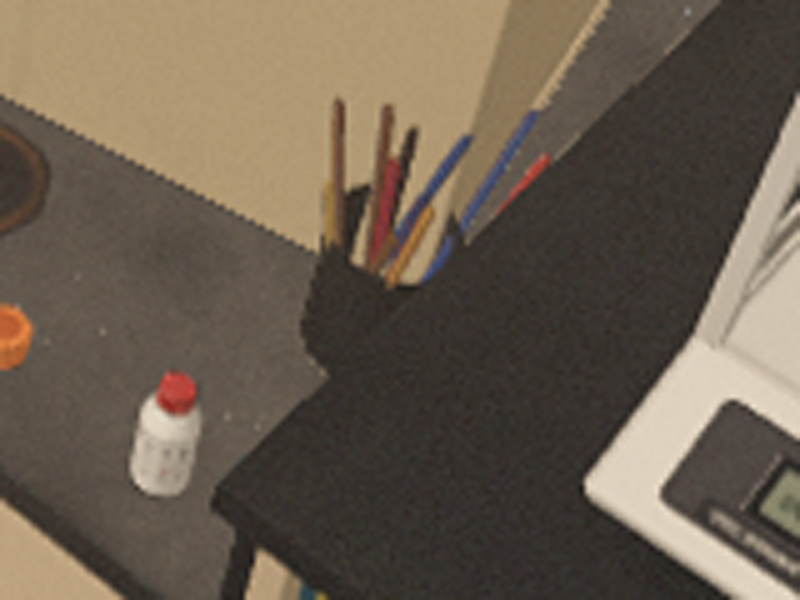

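The cup stands on the bench with its left edge at x≈0.555, while the gripper body reaches x≈0.516. That leaves about 40 mm, and the pens lean away. I go on to grasp.

Request:
{"op": "move_arm", "data": {"targets": [[[-2,0,50],[0,0,0],0.4],[[-4,0,90],[0,0,0],0.3],[[-4,0,130],[0,0,0],0.3],[[-4,0,165],[0,0,0],0.3],[[-4,0,180],[0,0,0],0.3],[[-4,0,186],[0,0,0],0.3],[[-4,0,186],[0,0,0],0.3],[[-4,0,186],[0,0,0],-0.1],[[-4,0,186],[0,0,0],-0.25],[[-4,0,186],[0,0,0],-0.5],[[-4,0,186],[0,0,0],-1],[[-4,0,186],[0,0,0],-1],[[-4,0,186],[0,0,0],-1],[[-4,0,186],[0,0,0],-1],[[-4,0,176],[0,0,0],-1],[[-4,0,150],[0,0,0],-1],[[-4,0,110],[0,0,0],-1],[[-4,0,80],[0,0,0],-1],[[-4,0,70],[0,0,0],-1],[[-4,0,70],[0,0,0],-1]]}}

```text
time: 18.38
tool_pos: [0.4277, -0.1861, 0.1303]
ee_rot: [3.141, -0.0, 1.573]
wrist_force: [-0.9, 0.5, -0.5]
width: 0.0331
```

Run:
```python
from h import *
a=np.radians(127.1); d=np.array([np.cos(a),np.sin(a)]); g=np.array([.367,.286])
p=g-.033*d; print(p,shift([*p,.12],a))
```

```text
[0.3869 0.2597] (array([445.9, -39.7,  10.3]), array([  0.,   0., -37.]))
```

Request:
{"op": "move_arm", "data": {"targets": [[[15,-10,0],[0,0,0],-1],[[50,-30,0],[0,0,-3],-1],[[100,-55,0],[0,0,-7],-1],[[150,-75,0],[0,0,-11],-1],[[200,-80,0],[0,0,-15],-1],[[250,-80,0],[0,0,-20],-1],[[300,-80,0],[0,0,-25],-1],[[350,-75,0],[0,0,-30],-1],[[390,-65,0],[0,0,-34],-1],[[420,-55,0],[0,0,-37],-1],[[438,-45,0],[0,0,-37],-1],[[446,-40,0],[0,0,-37],-1],[[446,-40,0],[0,0,-37],-1],[[446,-40,0],[0,0,-37],-1]]}}

```text
time: 20.12
tool_pos: [0.386, 0.259, 0.1301]
ee_rot: [-3.141, -0.0, 2.218]
wrist_force: [-0.8, 0.1, -1.1]
width: 0.0333
```

Run:
```python
from h import *
c,im=shot("wrist","w8"); o=status.get_obs();print(o['tool_pos'],o['ee_rot'],o['wrist_force']); print(shift([.387,.26,.019],np.radians(127.1)))
```

```text
[0.3861 0.259  0.1303] [-3.1411  0.0001  2.2181] [-0.1243  0.1956 -1.2756]
(array([  0.3,   1.3, 111.3]), array([-0.,  0., -0.]))
```

View pics/w8.png

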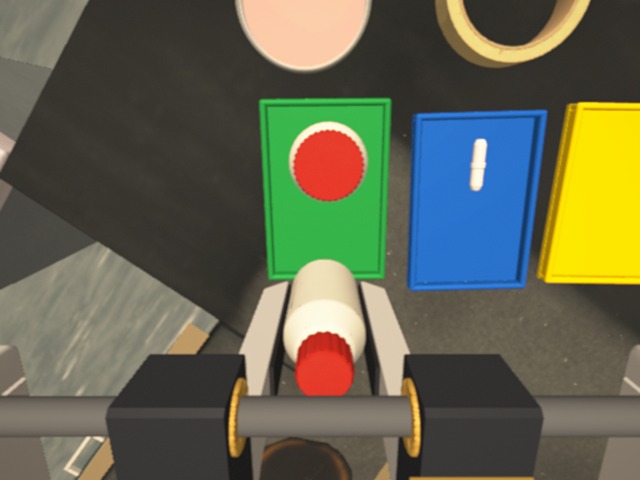

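The small bottle is upright, hanging at (323,320) in line with the green tray, and the big bottle stands at (328,165). Now I lower it and release.

Request:
{"op": "move_arm", "data": {"targets": [[[0,1,35],[0,0,0],-1],[[0,1,70],[0,0,0],-1],[[0,1,92],[0,0,0],-1],[[0,1,104],[0,0,0],-1],[[0,1,109],[0,0,0],-1],[[0,1,112],[0,0,0],-1],[[0,1,112],[0,0,0],-1],[[0,1,112],[0,0,0],-1]]}}

```text
time: 21.18
tool_pos: [0.3878, 0.2606, 0.0192]
ee_rot: [3.14, 0.0, 2.219]
wrist_force: [0.5, 0.3, -1.1]
width: 0.0332
```

Request:
{"op": "move_arm", "data": {"targets": [[[0,0,0],[0,0,0],-0.2],[[0,0,0],[0,0,0],-0.1],[[0,0,0],[0,0,0],0.15],[[0,0,0],[0,0,0],0.15],[[0,0,0],[0,0,0],0.15],[[0,0,-20],[0,0,0],0.15],[[0,0,-60],[0,0,0],0.15],[[0,0,-115],[0,0,0],0.15],[[0,0,-175],[0,0,0],0.15],[[0,0,-180],[0,0,0],0.15],[[0,0,-180],[0,0,0],0.15]]}}

```text
time: 22.55
tool_pos: [0.3873, 0.2604, 0.1983]
ee_rot: [3.141, 0.0, 2.219]
wrist_force: [0.2, -0.2, -0.5]
width: 0.054
```

Run:
```python
from h import *
c,im=shot("wrist","w9"); o=status.get_obs();print(o['tool_pos'],o['ee_rot']); print(shift([.4295,-.065,.14],np.radians(90)))
```

```text
[0.3866 0.26   0.1969] [-3.139  -0.0005  2.219 ]
(array([-285. , -161.9,   57.2]), array([-0.2,  0. , 37.1]))
```

View pics/w9.png

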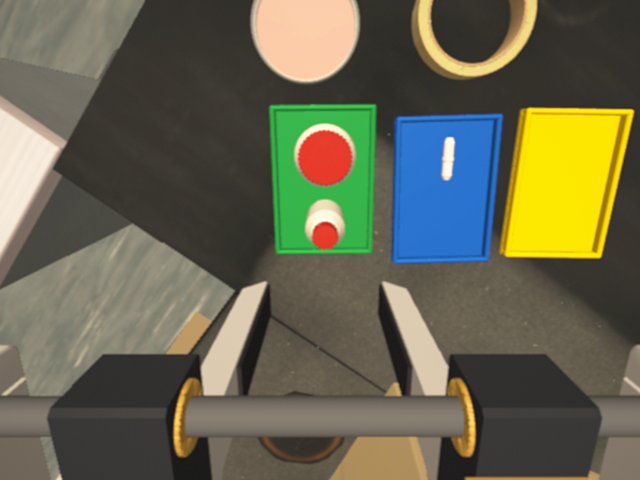

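Both bottles stand upright in the green tray, at (324,155) and (325,225). Now the cap.

Request:
{"op": "move_arm", "data": {"targets": [[[-50,-45,0],[0,0,6],0.4],[[-100,-75,0],[0,0,13],0.4],[[-150,-100,0],[0,0,20],0.4],[[-200,-120,10],[0,0,27],0.4],[[-245,-140,30],[0,0,34],0.4],[[-285,-162,57],[0,0,37],0.4],[[-285,-162,57],[0,0,37],0.4],[[-285,-162,57],[0,0,37],0.4],[[-285,-162,57],[0,0,37],0.4]]}}

```text
time: 23.72
tool_pos: [0.4304, -0.0635, 0.1418]
ee_rot: [3.141, -0.0, 1.575]
wrist_force: [0.2, 0.3, 0.4]
width: 0.0655
```

Run:
```python
from h import *
c,im=shot("wrist","w10"); o=status.get_obs();print(o['tool_pos'],o['ee_rot'])
m=cv2.inRange(cv2.cvtColor(im,cv2.COLOR_RGB2HSV),(5,180,150),(20,255,255)); m[340:]=0
n,L,st,ce=cv2.connectedComponentsWithStats(m); k=1+np.argmax(st[1:,4]); print(st[k],ce[k]); p=pix2(c,*ce[k],.015); print(p, shift([p[0],p[1],.004],np.pi/2))
```

```text
[ 0.4305 -0.0635  0.142 ] [ 3.1405 -0.      1.5754]
[308 225  28  27 592] [321.6875 238.2432]
[ 0.429  -0.0677  0.015 ] (array([ -4.2,  -1.7, 138. ]), array([ 0.1, -0. ,  0.3]))
```

Request:
{"op": "move_arm", "data": {"targets": [[[-3,-1,50],[0,0,0],0.3],[[-3,-1,100],[0,0,0],0.3],[[-3,-1,128],[0,0,0],0.3],[[-3,-1,136],[0,0,0],0.3],[[-3,-1,137],[0,0,0],0.3],[[-3,-1,137],[0,0,0],-0.1],[[-3,-1,137],[0,0,0],-0.3],[[-3,-1,137],[0,0,0],-0.6],[[-3,-1,137],[0,0,0],-1],[[-3,-1,137],[0,0,0],-1],[[-3,-1,137],[0,0,0],-1],[[-3,-1,137],[0,0,0],-1],[[-3,-1,120],[0,0,0],-1],[[-3,-1,80],[0,0,0],-1],[[-3,-1,30],[0,0,0],-1],[[-3,-1,-10],[0,0,0],-1],[[-3,-1,-30],[0,0,0],-1],[[-3,-1,-30],[0,0,0],-1]]}}

```text
time: 26.02
tool_pos: [0.4301, -0.0679, 0.1726]
ee_rot: [3.139, 0.001, 1.573]
wrist_force: [-0.6, 0.3, -0.7]
width: 0.03
```

Run:
```python
from h import *
a=np.radians(126.5); d=np.array([np.cos(a),np.sin(a)]); y=np.array([.551,.4215])
for p in (y+.02*d,[.35,.15],[.33,.33],[.42,.42]): print(p,shift([*p,.17],a))
```

```text
[0.5391 0.4376] (array([505.2, 110.2,   2.5]), array([  0.1,   0.1, -36.4]))
[0.35, 0.15] (array([218.1, -79.6,   2.2]), array([  0.1,   0.1, -36.4]))
[0.33, 0.33] (array([398.1, -99.2,   2. ]), array([  0.1,   0.1, -36.4]))
[0.42, 0.42] (array([487.9,  -9. ,   2.2]), array([  0.1,   0.1, -36.4]))
```

Request:
{"op": "move_arm", "data": {"targets": [[[40,-25,0],[0,0,-4],-1],[[85,-50,0],[0,0,-8],-1],[[130,-70,0],[0,0,-12],-1],[[175,-80,0],[0,0,-17],-1],[[220,-85,0],[0,0,-22],-1],[[270,-90,0],[0,0,-27],-1],[[320,-95,0],[0,0,-32],-1],[[370,-95,0],[0,0,-36.4],-1],[[420,-80,0],[0,0,-36.4],-1],[[460,-45,0],[0,0,-36.4],-1],[[488,-5,0],[0,0,-36.4],-1],[[500,45,0],[0,0,-36.4],-1],[[505,90,0],[0,0,-36.4],-1],[[505,110,0],[0,0,-36.4],-1],[[505,110,30],[0,0,-36.4],-1],[[505,110,80],[0,0,-36.4],-1],[[505,110,100],[0,0,-36.4],-1],[[505,110,100],[0,0,-36.4],-1],[[505,110,100],[0,0,-36.4],-1]]}}

```text
time: 28.4
tool_pos: [0.5389, 0.4383, 0.0735]
ee_rot: [3.138, 0.0, 2.209]
wrist_force: [-0.2, 0.4, -0.1]
width: 0.03
```

Run:
```python
from h import *
c,im=shot("wrist","w11"); o=status.get_obs();print(o['tool_pos'],o['ee_rot'],o['wrist_force'],o['width']); print(shift([.539,.4376,.009],np.radians(126.5)))
```

```text
[0.5393 0.4386 0.0742] [3.137  0.0001 2.2085] [-0.29   -0.0959  0.2564] 0.030221528044293292
(array([-0.6, -1.1, 65.2]), array([0.3, 0. , 0. ]))
```

View pics/w11.png

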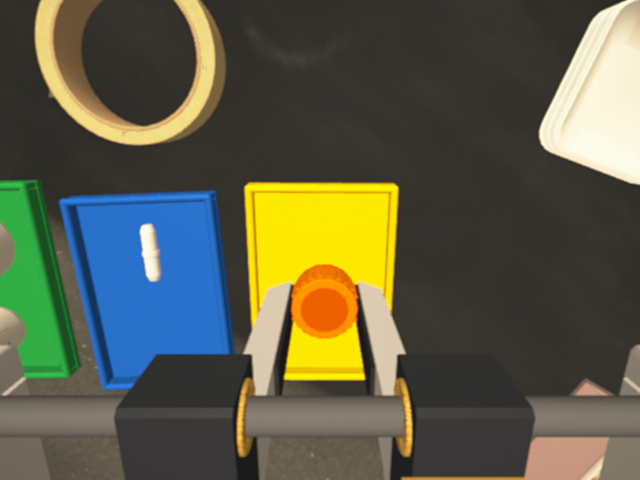

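The cap is held flat and centred over the yellow tray. I lower it and release, then back off upwards.

Request:
{"op": "move_arm", "data": {"targets": [[[0,0,30],[0,0,0],-1],[[0,0,50],[0,0,0],-1],[[0,0,60],[0,0,0],-1],[[0,0,64],[0,0,0],-1],[[0,0,65],[0,0,0],-1],[[0,0,65],[0,0,0],-1],[[0,0,65],[0,0,0],-0.3],[[0,0,65],[0,0,0],-0.1],[[0,0,65],[0,0,0],0.05],[[0,0,65],[0,0,0],0.05],[[0,0,50],[0,0,0],0.05],[[0,0,10],[0,0,0],0.05],[[0,0,-40],[0,0,0],0.05],[[20,-40,-90],[0,0,0],0.05],[[20,-80,-110],[0,0,0],0.05],[[20,-80,-110],[0,0,0],0.05],[[20,-80,-110],[0,0,0],0.05]]}}

```text
time: 30.58
tool_pos: [0.4622, 0.4062, 0.1819]
ee_rot: [3.14, 0.0, 2.208]
wrist_force: [0.0, 0.4, -0.1]
width: 0.0492
```

Run:
```python
from h import *
c,im=shot("wrist","w12"); o=status.get_obs();print(o['time'],o['tool_pos'],o['wrist_force'])
```

```text
30.625 [0.4622 0.4061 0.1807] [ 0.4336 -0.046  -0.9913]
```

View pics/w12.png

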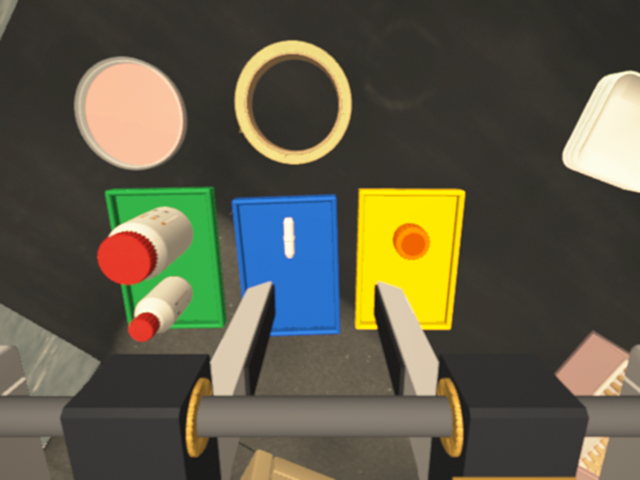

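The last view shows the bar at (289,238) in blue, the cap flat at (411,241) in yellow, and both bottles upright in green. The dish and the tape roll are untouched.

```bash
python3 -c "
from bench import order; print(order.close_job())"
```

```text
the job is handed in; nothing more can be done
None
```

The bench is sorted and the job is handed in, after about 31 s of robot time. I worked in the order you gave: stir bar, big bottle, small bottle, then orange cap.

My last wrist-camera picture showed:
- **Blue tray:** the stir bar is lying inside.
- **Green tray:** both bottles are standing upright side by side.
- **Yellow tray:** the orange cap is lying flat, clear of the rim.
- **Petri dish and tape roll:** they look undisturbed. I judged this by eye and did not measure their positions.

Position estimates from different views agreed to a few millimetres, and a centimetre at most. The force readings after each move stayed under 2 N. None of my checks failed. Handing in reported no verdict.

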